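Seat the carousel drive disc on its studs and latch it

ROBOT

A 6-joint arm with a two-finger parallel gripper is mounted at the origin on the work surface. World frame = base frame: x ahead of the robot, y to its left, z up, the work surface at z = 0. Lengths are in mm, angles in degrees, forces in N, time in s.
With the tool pointing down it reaches from about 325 to 925 mm from the base axis. Payload 3.1 kg.
Tool frame: the origin (TCP) lies at the very end of the fingers, on their centre line; the grasp point (between the pads) lies grasp_offset behind it (grasp_offset is the distance from the TCP to the grasp point, in mm); z points along the fingers, y is the line along which they close (so a half turn about z gives the same grasp; the last joint's range is limited). The gripper opens to 85 mm and grips with 20 to 120 N. Pads are 22 mm wide; open, the fingers measure 114 mm over their backs; the gripper's body (76 mm by 85 mm) begins 54 mm behind the grasp point. The pads swing forward as they close: fully open they stand 13 mm farther back than shut.
Start: joints at [70.233, 12.427, 92.441, -0, 75.132, -6.429], TCP at [144.169, 608.157, 231.3] pointing down, gripper open.
Joint ranges: [-157.48, 157.48], [-44.54, 120.13], [17.64, 146.25], [-64.5, 244.5], [7.68, 150.69], [-147.95, 147.95]. Speed limits (degrees/s): [159.86, 159.86, 180, 180, 180, 180].

INTERFACE

Orientations are given as [roll, pitch, yaw] about the fixed x, y, z axes, in that order (R = Rz(yaw) Ry(pitch) Rx(roll)).
In Python, from station import * gives the robot as it stands. Calls block until the motion is done:
- goto(position, orientation): joint-space move of the TCP to a pose.
- move_l(position, attitude=None, speed=150): straight line of the TCP; attitude=None keeps the orientation; speed is the mean speed in mm/s.
- move_j(angles): joint-space move.
- grip(opening, squeeze=None): finger opening in mm; squeeze is the grip in N (None keeps the last); returns when the fingers have stopped.
- wait(seconds).
- solve_ik(position, orientation): joint angles nearest the present ones, or None.
- get_obs(): the state.
- get_image(name): name is "scene" or "top" or "wrist"; returns the picture (400x640x3 uint8, red, green, blue); there is no depth.
- get_calibration(name): a dict with "fx", "fy", "cx", "cy" (pixels), "D" ([k1, k2, p1, p2, k3] as OpenCV has them; the pictures are not rectified), "R" (3x3) and "t" (3): a world point X has camera coordinates R X + t; the wrist camera has in their place "mount" (4x4, takes a point from camera to tool coordinates, whose origin is the TCP and whose axes are the flange's). Camera axes: x right, y down, z forward; pixel columns grow to the right and rows downward; lengths in mm; the calibration is good to about 2 mm. A picture is of the moment at which its call begins: read the wrist's pose just before it. get_calibration takes no time and is no camera call.
A pose or a line that the arm cannot do raises Unreachable and nothing moves.
- sign_off(): hands the job in; it is judged then, once.
Trained networks look in the newest picture that a camera, given by its name, has taken for a name from the list of things; names that differ only in an ending like _2 or _b are one class to them, and where a whole thing is asked for, a point or a joint stands for the part that bears it (a point fixed in the world has none). Each returns a list of dicts, best first, with "score" (0 to 1); they miss things now and then, are a little off and sometimes report something else, mostly with a low value. They report only what shows in the picture. A call takes as long as a camera call.
- spot_in(name, camera): "extent" ([centre column, centre row, width, height] in pixels, round what is visible of it).
- regions_of(name, camera): "region" (400x640 bool, what is visible of it) and "extent" ([centre column, centre row, width, height] in pixels, round what is visible of it).
The state is a dict: "t": time; "joint_pos": joint angles; "qvel": joint speeds; "effort": joint torques, N m; "tcp_pos": TCP position; "ee_rot": TCP orientation; "wrist_force": force on the tool from outside, world axes, zero at the start; "moment": the same for the moment, N m; "grip_width": finger opening in mm; "grip_force": force on a finger pad.
Only numpy, scipy, OpenCV 4.12 (cv2) and the standard library are available. Lean on these libraries where they do the work, as an engineer would, in place of code of your own. Each camera call takes 0.05 s, during which the arm holds its last target. There are 200 camera calls.

TASK

The round drive disc has been set on its spindle, but it is riding on the tips of the three studs instead of sitting over them. Without lifting it off the spindle, turn it until its bolt holes line up and it drops down flat on its seat, then push the sliding latch fully home over its rim, so that it is locked down. Leave the other parts on the bench where they are.

Things in the scene. Friction and masses are not known exactly. Their poses are not given: they have to be found in the camera images.
- hub: Drive head, a grey casting fixed to the bench. Origin on the spindle axis at bench level, z up, +x points from the spindle along the latch. A round seat, 130 mm diameter, top 30 mm up, carries a steel spindle (37 mm diameter, up to 67 mm). Beyond the seat, along +x, stands the latch's guide block: 44 mm wide and high, 108 to 193 mm from the axis.
- stud0 (a point): Top of the first of three equal upright steel studs of the drive head (12 mm diameter, tapered tops 44 mm above the bench), 52 mm from the axis at 0 (this one), 120 and 240 degrees from the head's +x. Hidden under the disc at the start; below each stud a foot 32 mm wide sticks out to 110 mm from the axis, past the disc's edge, and shows where it is.
- disc_center (a point): Centre (half-way up) of the loose aluminium drive disc: 172 mm diameter, 12 mm thick, 0.5 to 1 kg, its 39 mm bore turns on the spindle with 1 mm play. At the start it lies level on the stud tips, centre 50 mm above the bench (top face 56), turned 20 to 100 degrees from a seating position. Seated: centre 36 mm up (top face 42). It drops by itself when turned slowly past alignment.
- hole0 (a point): Centre of one of the disc's three equal bolt holes, 16 mm wide, 52 mm from its centre at 0 (this one), 120 and 240 degrees from the disc's own +x axis. Any hole fits any stud, so the disc seats every 120 degrees, to within about 2 degrees.
- pin0 (a point): Middle of one of three upright steel pins fixed on the disc, 16 mm diameter, standing 40 mm above its top face, 68 mm from its centre, at 60 (this one), 180 and 300 degrees from the disc's +x axis, half-way between the holes. Pushing a pin sideways with a few newtons turns the disc. Pin tops are 96 mm above the bench at the start, 82 mm when seated.
- latch (a joint): Travel of the sliding steel latch bolt, m: 0 = fully open (bolt tip 100 mm from the spindle axis), 0.034 = fully home (tip 66 mm from the axis, over the rim of the seated disc), where it meets a stop. It slides straight towards the spindle, stays where it is left and takes about 2 to 3 N to slide. The bolt is 24 mm wide, its top is 52 mm above the bench; an unseated disc blocks it.
- latch_knob (a point): Centre of the latch's upright round steel knob, 18 mm diameter, 36 mm high (from 52 to 88 mm above the bench), 150 mm from the spindle axis with the latch open and 116 mm when it is home.
- handle: Bystander: chrome D-shaped cabinet handle lying flat, 132 mm long, 12 mm thick; origin between its two ends on the bench.
- tube_base: Bystander: round green bakelite tube base, 68 mm diameter, 54 mm high; origin at the centre of its underside.
- heat_sink: Bystander: finned copper heat sink, 100 x 64 x 30 mm; origin at the centre of its underside.
- magazine: Bystander: steel record magazine segment, a comb of upright plates, 140 x 56 x 55 mm; origin at the centre of its underside.

How it is judged (in metres and radians):
On the way, in this order (a step that is already met when the one before it is completed fails the run):
1. the disc has dropped over the studs and sits flat on its seat (z of disc_center in the frame of hub below 0.0385 m and angle between disc_center's own z axis and vertical below 0.03 rad and horizontal distance between disc_center and hub below 0.004 m), for 0.2 s.
2. the latch is pushed home over the rim of the disc (value of joint latch above 0.03 m), for 0.2 s.
At the end, for the whole second after the job is handed in: The disc sits flat on its seat with the studs in its holes (centre within 2.5 mm of its seated height and 4 mm of the spindle axis, tilt under 0.03 rad), at rest, and the latch is home over its rim (within 4 mm of its stop) (all of step 1 and value of joint latch above 0.03 m and angular speed of disc below 0.1 rad/s); the robot touches nothing.
It fails at once if the chrome cabinet handle is moved more than 20 mm (distance of handle from where it was at the start of the episode above 0.02 m).
It fails at once if the green tube base is moved more than 20 mm (distance of tube_base from where it was at the start of the episode above 0.02 m).
It fails at once if the copper heat sink is moved more than 20 mm (distance of heat_sink from where it was at the start of the episode above 0.02 m).
It fails at once if the record magazine segment is moved more than 20 mm (distance of magazine from where it was at the start of the episode above 0.02 m).
It fails at once if the disc is lifted off the spindle or tipped (z of disc_center in the frame of hub above 0.065 m or angle between disc_center's own z axis and vertical above 0.25 rad).
It also fails if it takes over 45 s, if anything falls off the work surface, if the arm or the gripper's body presses on something with over 40 N, if the wrist force passes 120 N, or if a joint passes its speed limit or range.

## Working session

There is one attempt and no reset: what is moved stays moved. The work goes in short steps, each a Python script; the robot and the scene stay as the last script left them, time stands still between calls to the robot, and variables do not carry over. Pictures are saved under pics/ and viewed, at most 10 in all, crops included, and the job is handed in when it is done.

```bash
mkdir -p pics
cat > h.py <<'E'
from station import *
import numpy as np, cv2
def cam(n):
    c=get_calibration(n);K=np.array([[c["fx"],0,c["cx"]],[0,c["fy"],c["cy"]],[0,0,1.]])
    if "R" in c: return K,np.array(c["D"]),np.array(c["R"]),np.array(c["t"])
    o=get_obs();from scipy.spatial.transform import Rotation as Ro
    T=np.eye(4);T[:3,:3]=Ro.from_euler("xyz",o["ee_rot"],degrees=True).as_matrix();T[:3,3]=o["tcp_pos"]
    W=np.linalg.inv(T@np.array(c["mount"]));return K,np.array(c["D"]),W[:3,:3],W[:3,3]
def px2w(C,uv,z):
    K,D,R,t=C;p=cv2.undistortPoints(np.array([[uv]],float),K,D)[0,0]
    d=R.T@np.array([p[0],p[1],1]);o=-R.T@t
    return o+d*(z-o[2])/d[2]
def w2px(C,X):
    K,D,R,t=C;return cv2.projectPoints(np.array(X,float).reshape(-1,3),cv2.Rodrigues(R)[0],t,K,D)[0][:,0]
def save(im,n): cv2.imwrite("pics/"+n,im[:,:,::-1])
E
python3 - <<'E'
from h import *
print(get_obs())
zs=dict(disc_center=50,hole0=56,pin0=76,latch_knob=70,hub=20,handle=6,tube_base=27,heat_sink=15,magazine=27)
for n in["top","scene"]:
    save(get_image(n),n+".png");C=cam(n)
    for k,z in zs.items():
        for r in spot_in(k,n)[:4]:
            e=r["extent"];print(n,k,round(r["score"],2),np.round(e),np.round(px2w(C,e[:2],z)))
E
```

```text
{'t': 0.0, 'joint_pos': array([ 7.02334774e+01,  1.24770004e+01,  9.25284903e+01,  4.35049388e-04,
        7.51319925e+01, -6.42813882e+00]), 'qvel': array([ 0.07328951, -0.00050881,  0.0125882 , -0.04668459, -0.01854843,
       -0.00016018]), 'effort': array([-8.22012043e-04, -3.96852565e+01, -3.03850186e+01, -4.26932102e-04,
        9.84802813e-03,  1.51281057e-05]), 'tcp_pos': array([143.88318707, 607.3767946 , 229.96553717]), 'ee_rot': array([-1.79863428e+02, -1.58097589e-02,  1.66661485e+02]), 'wrist_force': array([-0.29121996, -0.5598905 , -0.37575434]), 'moment': array([-0.02365273,  0.03511292, -0.00222082]), 'grip_force': 0.0, 'grip_width': 85.35661277218614}
top hole0 0.71 [314. 220.  90.  90.] [541. -19.  56.]
top latch_knob 0.69 [242. 208.  53.  23.] [545. 117.  70.]
top hub 0.82 [286. 230. 141.  92.] [520.  35.  20.]
top handle 0.6 [356. 139.  65.  36.] [735. -83.   6.]
top tube_base 0.64 [275. 141.  27.  30.] [700.  85.  27.]
top tube_base 0.26 [262. 305.  56.  41.] [371.  59.  27.]
top heat_sink 0.82 [261. 303.  56.  38.] [374.  63.  15.]
top magazine 0.59 [427. 241.  60.  76.] [ 533. -245.   27.]
scene disc_center 0.84 [328. 203.  79.  60.] [540. -21.  50.]
scene hole0 0.82 [328. 200.  76.  63.] [536. -23.  56.]
scene pin0 0.92 [327. 202.  80.  68.] [562.  -7.  76.]
scene latch_knob 0.84 [382. 231.  41.  30.] [564. 132.  70.]
scene hub 0.97 [344. 228. 126.  73.] [560.  38.  20.]
scene handle 0.68 [380. 230.  38.  30.] [505.  98.   6.]
scene handle 0.59 [244. 258.  66.  26.] [744. -89.   6.]
scene handle 0.55 [396. 192.  49.  40.] [364.  59.   6.]
scene tube_base 0.66 [322. 283.  33.  37.] [713.  93.  27.]
scene heat_sink 0.83 [396. 191.  48.  35.] [373.  62.  15.]
scene magazine 0.96 [258. 178.  56.  45.] [ 542. -237.   27.]
```

```bash
ls
```

```text
h.py
pics
```

Run:
```python
from h import *
print(get_calibration("wrist")["mount"])
im=get_image("top")[130:330,180:480];save(cv2.resize(im,None,fx=2.5,fy=2.5),"topc.png")
goto([500,20,330],[180,0,180]);wait(0.3)
C=cam("wrist");save(get_image("wrist"),"w1.png")
print(get_obs()["tcp_pos"])
for k,z in dict(disc_center=56,latch_knob=88,hub=20).items():
    for r in spot_in(k,"wrist")[:2]:
        e=r["extent"];print(k,round(r["score"],2),np.round(e),np.round(px2w(C,e[:2],z)))
```

```text
[[ 2.04691182e-03 -9.61849131e-01 -2.73572769e-01  7.09256966e+01]
 [ 9.99997823e-01  1.85816435e-03  9.49047669e-04 -5.77696607e-01]
 [-4.04497511e-04 -2.73574116e-01  9.61850841e-01 -1.42929377e+02]
 [ 0.00000000e+00  0.00000000e+00  0.00000000e+00  1.00000000e+00]]
[500.01189213  20.26318929 329.91431089]
disc_center 0.94 [294. 191. 127. 121.] [531. -14.  56.]
latch_knob 0.86 [393. 202.  68.  24.] [538. 115.  88.]
hub 0.61 [339. 182. 180. 130.] [526.  49.  20.]
```

View pics/w1.png

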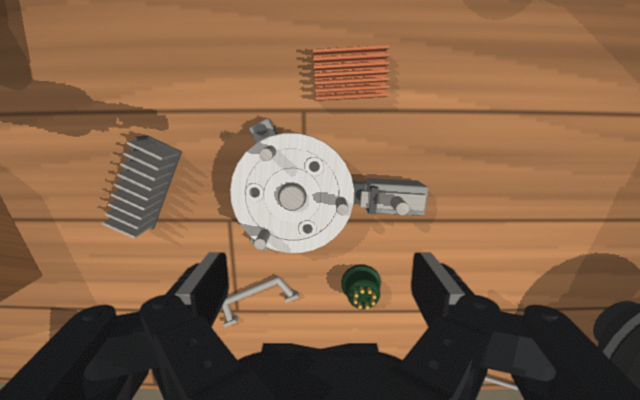

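View pics/topc.png

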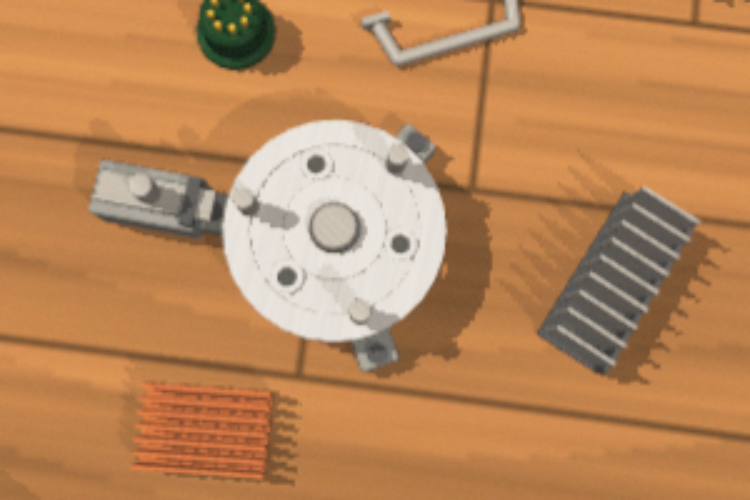

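Run:
```python
from h import *
def an(C,f,holes,pins,sp,knob,feet):
    H=[px2w(C,f(p),55)[:2] for p in holes];c=np.mean(H,0)
    P=[px2w(C,f(p),95)[:2] for p in pins];cp=np.mean(P,0)
    s=px2w(C,f(sp),67)[:2];k=px2w(C,f(knob),88)[:2]
    a=lambda v:np.round(np.degrees(np.arctan2(v[1],v[0])),1)
    print("c",c,cp,s,"knob",k,np.linalg.norm(k-s),"hub",a(k-s))
    print("holes",[(a(h-c),round(np.linalg.norm(h-c))) for h in H]);print("pins",[(a(h-cp),round(np.linalg.norm(h-cp))) for h in P])
    F=[px2w(C,f(p),20)[:2] for p in feet];print("feet",[a(q-s) for q in F])
an(cam("top"),lambda p:np.array(p)/2.5+[180,130],[(316,163),(400,243),(287,277)],[(243,197),(396,153),(358,311)],(335,226),(141,180),[(417,137),(379,355)])
an(cam("wrist"),lambda p:p,[(254,192),(314,166),(307,229)],[(267,154),(343,210),(260,238)],(292,197),(403,202),[(262,127)])
```

```text
c [539.85459947 -18.80945476] [539.38361305 -17.99377918] [539.00874151 -19.5919034 ] knob [551.30699961 126.24742068] 146.35694585137614 hub 85.2
holes [(np.float64(23.4), 52), (np.float64(-96.2), 52), (np.float64(144.3), 52)]
pins [(np.float64(83.3), 67), (np.float64(-35.9), 68), (np.float64(-156.9), 68)]
feet [np.float64(-31.9), np.float64(-152.8)]
c [538.89175569 -18.4589329 ] [535.55835652 -16.96109673] [536.75428093 -16.8978339 ] knob [537.54486622 128.14110937] 145.04109793416006 hub 89.7
holes [(np.float64(-96.6), 53), (np.float64(143.7), 53), (np.float64(23.4), 53)]
pins [(np.float64(-156.1), 66), (np.float64(80.9), 68), (np.float64(-39.4), 64)]
feet [np.float64(-153.7)]
```

```bash
cat > turn.py <<'E'
from h import *
c=np.array([539,-18.5]);r=68
def pose(th,z): t=np.radians(th);return [*(c+r*np.array([np.cos(t),np.sin(t)])),z],[180,0,th+180]
def tang(th):
    f=get_obs()["wrist_force"];t=np.radians(th);return f[:2]@[-np.sin(t),np.cos(t)],f[:2]@[np.cos(t),np.sin(t)],f[2]
E
python3 - <<'E'
from turn import *
th=-36.4
grip(40,20);goto(*pose(th,130));move_l(*pose(th,61),speed=120)
grip(24);print(get_obs()["t"],get_obs()["grip_width"],tang(th))
for a in np.arange(th-6,th-46,-6): move_l(*pose(a,61),speed=60);print(a,np.round(tang(a),1))
for a in np.arange(a-1.5,th-66,-1.5):
    move_l(*pose(a,61),speed=25);f=tang(a);print(round(a-th,1),np.round(f,1))
    if abs(f[0])>14: break
print(get_obs()["t"]);
wait(.2);save(get_image("scene")[130:290,220:460],"s2.png")
C=cam("scene")
E
python3 -c "
import cv2;i=cv2.imread('pics/s2.png');cv2.imwrite('pics/s2b.png',cv2.resize(i,None,fx=3,fy=3))"
```

```text
6.4833 24.220677885450034 (np.float64(0.34290580239074897), np.float64(-0.28723899959441934), np.float64(0.36913370846977744))
-42.4 [ 0.2  0.6 -0.1]
-48.4 [1.1 0.  0.4]
-54.4 [ 0.9 -0.8 -0.6]
-60.4 [ 0.2  0.8 -1. ]
-66.4 [ 0.2 -0.1 -0. ]
-72.4 [ 0.3 -0.3 -0.3]
-78.4 [1.1 0.4 0.1]
-43.5 [ 2.5  0.7 -1.2]
-45.0 [ 2.9 -0.2 -0.1]
-46.5 [ 3.2  1.  -0.8]
-48.0 [ 1.5  0.7 -1.3]
-49.5 [ 2.   1.7 -0.4]
-51.0 [ 2.8  0.7 -0.4]
-52.5 [ 1.5  0.6 -0.2]
-54.0 [ 0.8  1.1 -0.7]
-55.5 [-0.3  0.9 -0.9]
-57.0 [-0.6 -0.4 -0.1]
-58.5 [-0.3  0.9 -0.3]
-60.0 [ 0.3 -0.5 -0.2]
-61.5 [ 2.8 -0.5  0.7]
-63.0 [ 5.6 -1.1 -2.5]
-64.5 [ 8.3 -3.2 -5.2]
12.1
```

View pics/s2b.png

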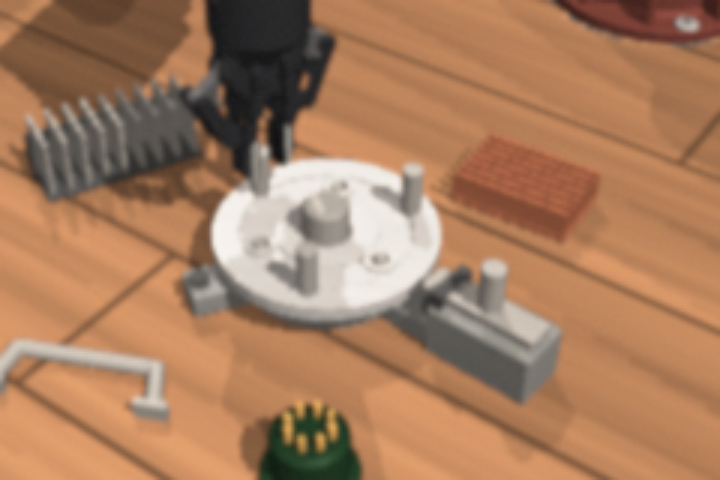

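```bash
cat > look.py <<'E'
from h import *
def look(n):
    goto([500,20,280],[180,0,180]);wait(.2)
    C=cam("wrist");im=get_image("wrist");save(cv2.resize(im[120:330,200:480],None,fx=2.5,fy=2.5),n)
    for k,z in dict(disc_center=42,latch_knob=88).items():
        for r in spot_in(k,"wrist")[:1]: print(k,r["extent"])
    print(get_obs()["t"],w2px(C,[[539,-18.5,67],[546,131.3,88]]));return C
E
python3 - <<'E'
from turn import *
from look import look
th=-36.4
move_l(*pose(th-60,61),speed=60);print(tang(th));grip(36);move_l(*pose(th-60,150))
look("w2.png")
E
```

```text
(np.float64(-0.1966847855102143), np.float64(-0.7288436571135708), np.float64(0.060171058041107645))
disc_center [290.8, 197.3, 136.7, 130.4]
latch_knob [401.8, 214.6, 71.7, 27.7]
15.3 [[287.43836826 210.08748642]
 [416.94132757 221.49272098]]
```

View pics/w2.png

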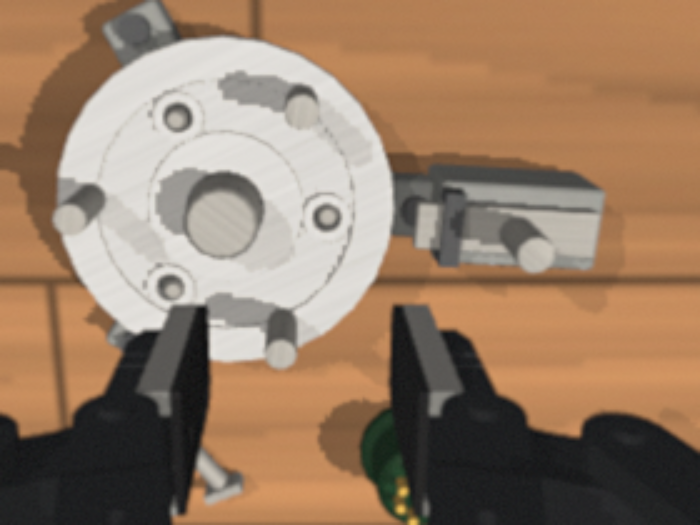

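Run:
```python
from turn import *
from look import look
u=np.array([np.cos(np.radians(87.3)),np.sin(np.radians(87.3))])
P=lambda d,z:[*(c+d*u),z]
A=[180,0,177.3]
grip(46);goto(P(149,140),A);move_l(P(149,64),speed=120);grip(26)
print(get_obs()["grip_width"],get_obs()["wrist_force"])
for d in np.arange(143,98,-3):
    move_l(P(d,64),speed=40);o=get_obs();f=o["wrist_force"][:2]@u;print(d,np.round(f,1))
    if f>14: break
d2=d+4
move_l(P(d2,64),speed=60);grip(42);print(get_obs()["wrist_force"]);move_l(P(d2,150))
C=look("w3.png")
```

```text
26.252920829879564 [-0.49606267  0.40805902  0.42610799]
143 0.1
140 1.0
137 0.9
134 0.9
131 1.5
128 0.9
125 1.2
122 0.8
119 0.9
116 0.5
113 -0.1
110 7.6
107 16.4
[0.03177437 0.24071077 0.05969495]
disc_center [287.8, 200.7, 137.2, 133.9]
latch_knob [379.0, 214.7, 74.3, 28.8]
23.0333 [[286.2301137  211.91031569]
 [416.3222553  223.58590226]]
```

View pics/w3.png

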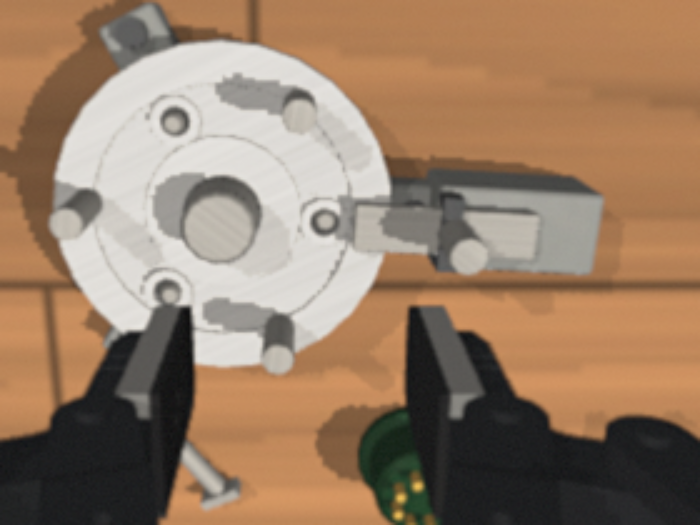

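Run:
```python
from h import *
C=cam("wrist");a=px2w(C,[388.4,222.4],88);b=px2w(C,[415.2-1.6,224.4],88);s=px2w(C,[288,211],67)
print(a,b,s,np.linalg.norm((a-s)[:2]),np.linalg.norm((b-a)[:2]))
for p in (100,116,120,150): print(p,w2px(C,[539+p*.047,-18.5+p*.999,88]))
```

```text
[546.19929441  99.26689323  88.        ] [548.58262623 128.36534855  88.        ] [539.42873945 -16.89125446  67.        ] 116.35529936171633 29.195896505069374
100 [[372.8685884  220.29730949]]
116 [[386.84932053 220.94605103]]
120 [[390.33704929 221.10752097]]
150 [[416.38691531 222.30882686]]
```

Run:
```python
from turn import *
from look import look
C=cam("wrist")
for y in (213,245): q=px2w(C,[200+(341 if y==213 else 358)/2.5,120+y/2.5],52);print("tip",q,q[:2]-c)
u=np.array([np.cos(np.radians(87.3)),np.sin(np.radians(87.3))])
P=lambda d,z:[*(c+d*u),z]
A=[180,0,177.3]
grip(42);goto(P(113,140),A);move_l(P(113,64),speed=120);grip(26)
for d in np.arange(111,96,-1.5):
    move_l(P(d,64),speed=40);o=get_obs();f=o["wrist_force"][:2]@u;print(d,np.round(f,1),np.round((np.array(o["tcp_pos"])[:2]-c)@u,1),round(o["grip_width"],1))
    if f>25: break
d2=d+6
move_l(P(d2,64),speed=60);grip(42);move_l(P(d2,150))
C=look("w4.png")
```

```text
tip [536.41313624  41.73427593  52.        ] [-2.58686376 60.23427593]
tip [553.11418721  50.56432662  52.        ] [14.11418721 69.06432662]
111.0 5.1 112.2 26.0
109.5 9.6 112.1 26.2
108.0 14.0 112.1 26.1
106.5 17.1 112.0 25.8
105.0 22.3 111.9 25.7
103.5 24.6 111.9 25.9
102.0 29.7 111.8 25.7
disc_center [287.9, 201.3, 136.5, 131.3]
latch_knob [379.4, 214.4, 73.6, 27.4]
29.075 [[286.27822591 211.92035404]
 [416.37779203 223.59487238]]
```

View pics/w4.png

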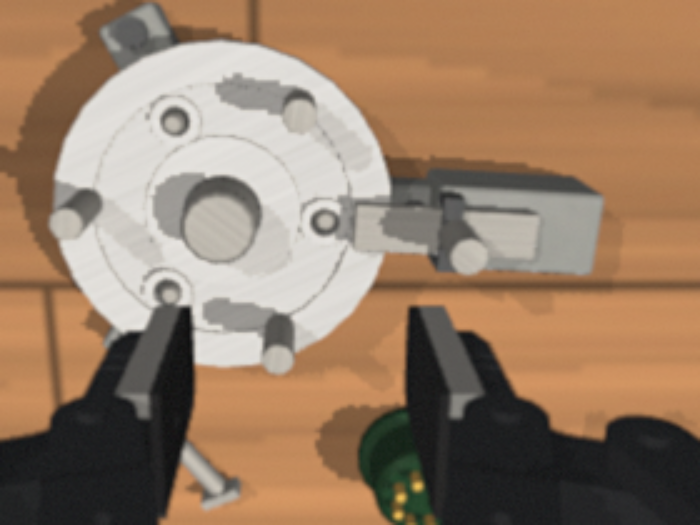

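The bolt didn't move under 30 N, so it is against its hard stop: knob about 116 mm from the axis (pixel 388, 222) and bolt over the rim. The studs show in the holes, the disc is seated, and the arm is clear.

```bash
python3 -c "
from station import *
print(sign_off())"
```

```text
the job is handed in; nothing more can be done
None
```

I turned the disc until it dropped onto its seat, pushed the latch to its stop over the rim, and handed the job in with the arm clear; the station gave no verdict.

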